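# Load a slotted spacer on the carousel spindle

## Task

Turn the carousel by pushing its red post until the slot of the steel spacer already on the spindle faces the red mark on the loading deck. Then slide the blue spacer across the deck, slot first and without lifting it, onto the spindle under the hex head as far as it goes, so that it lies flat on the steel spacer with its slot pointing the opposite way. Leave the brass spacer where it is and both bolts standing, and let go of everything.

Things in the scene. Friction and masses are not known exactly. Their poses are not given: they have to be found in the camera images.
- stand: Fixed grey stand on the table, 196 mm (its x) by 320 mm (its y), origin at the centre of its underside, z up. Its +y part is a flat aluminium loading deck, top 55 mm above the origin, no rims, from a hollow edge (77 mm radius round the spindle) to y = +160 mm. Round the carousel, at the -y end, the stand is only 32 mm high. Spindle axis at (0, -85 mm)
- load_mark (a point): centre of the red line (6 mm by 22 mm) painted on the deck beside the carousel, in the stand's frame at (0, +6, 55) mm, that is 91 mm from the spindle axis towards +y of the stand
- carousel (a joint): angle of the carousel, rad, counter-clockwise from above. At 0 and at 2 pi (6.283) the steel spacer's slot faces the red mark exactly. Turns without end; starts between 0.8 and 5.5. Black turntable 144 mm across, flush with the top of the steel spacer in its recess; stiff (0.12 N m of friction): it stays where it is left
- spindle_seat (a point): point on the spindle axis at the top of the steel spacer (54 mm above the table, 1 mm below the deck), where the blue spacer's underside must lie; turns with the carousel, x along the steel spacer's slot, z up. The spindle is a 13 mm round stem with a dark hex head, 28 mm across corners, 18 to 30 mm above this point: spacers go on only from the side
- steel_slot (a point): mouth of the slot of the steel spacer (same outline as the blue one, pinned to the carousel): 45 mm from the spindle axis, at its top face
- post_top (a point): centre of the top of the red post that turns the carousel: round, upright, 12 mm across, 62 mm from the spindle axis, straight across from the steel spacer's slot; it rises from the turntable (54 mm above the table) to this point, 94 mm above the table
- spacer_blue: Loose blue slotted disc, 90 mm across, 12 mm thick, 0.17 to 0.35 kg, flat on the deck beside the brass one (either side). Origin at its centre on the underside, z up, x along the slot towards the open mouth. Across from the mouth the rim is a straight flat, 61 mm long, 33 mm from the centre; a face 30 to 60 mm wide pushing there drives it stably, straight or along arcs of 100 mm radius or more
- blue_slot (a point): mouth of the blue spacer's slot, 45 mm from its centre along x, at half thickness. The slot is 17 mm wide, closed 8.5 mm behind the centre, flared to 33 mm at the mouth over the last 13 mm
- spacer_brass: Loose brass spacer of the same shape and size lying on the deck, to be left alone; origin at the disc's centre on its underside, x axis along its slot
- bolt_long: Steel bolt standing on its 14 mm hex head on the deck near its far end, 42 mm tall; origin at the centre of its underside, z up. Leave it standing
- bolt_short: Steel bolt standing on its 14 mm hex head on the low part of the stand at the corner beside the carousel, 36 mm tall; origin at the centre of its underside, z up. Leave it standing
Things that resemble listed ones, but are neither listed nor needed, are in the scene too. There is more than one size of the spacer_blue; the one meant has the size given above.

How it is judged:
By the outcome, as a careful person would: the job done as asked, in the order asked, and still so for the second after the job is handed in, with the robot touching nothing.
It also fails if it takes over 64 s, if anything falls off the work surface, if the arm or the gripper's body presses on something with over 40 N, if the wrist force passes 120 N, or if a joint passes its speed limit or range.

## Robot

A 6-joint arm with a two-finger parallel gripper is mounted at the origin on a cart in front of the work surface, level with it; the furniture and walls round the work are solid. World frame = base frame: x ahead of the robot, y to its left, z up, the work surface at z = 0. Lengths are in m, angles in degrees, forces in N, time in s.
With the tool pointing down it reaches from about 0.325 to 0.85 m from the base axis. Payload 15.5 kg.
Tool frame: the origin (TCP) lies at the very end of the fingers, on their centre line; the grasp point (between the pads) lies arm.grip_depth behind it (arm.grip_depth is the distance from the TCP to the grasp point, in m); z points along the fingers, y is the line along which they close (so a half turn about z gives the same grasp; the last joint's range is limited). The gripper opens to 91 mm and grips with 3 to 60 N. Pads are 32 mm wide; open, the fingers measure 118 mm over their backs; the gripper's body (76 mm by 178 mm) begins 60 mm behind the grasp point.
Start: joints at [67.179, 28.281, 77.091, -0, 74.628, -5.472], TCP at [0.186, 0.597, 0.214] pointing down, gripper open.
Joint ranges: [-166.48, 166.48], [-47.26, 123.95], [12.59, 153.08], [-70.14, 250.14], [6.76, 159.57], [-176.63, 176.63]. Speed limits (degrees/s): [108.29, 108.29, 147.25, 172.46, 172.46, 172.46].

## Interface

Orientations are given as a 3x3 rotation matrix whose columns are the frame's x, y, z axes.
In Python, from rig import arm gives the robot as it stands. Calls block until the motion is done:
- arm.move_to(position, orientation): joint-space move of the TCP to a pose.
- arm.move_l(position, orientation=None, feed=0.15): straight line of the TCP; orientation=None keeps the orientation; feed is the mean speed in m/s.
- arm.move_joints(angles): joint-space move.
- arm.grip(opening): finger opening in m; the grip force is fixed at half the most; returns when the fingers have stopped.
- arm.sleep(seconds).
- arm.solve_ik(position, orientation): joint angles nearest the present ones, or None.
- arm.snapshot(name): name is "scene" or "top"; returns the picture (420x560x3 uint8, red, green, blue); there is no depth.
- arm.get_calibration(name): a dict with "intrinsics" (3x3 intrinsics, pixels), "k1" (the pictures are not rectified: a ray, as slopes to the right and down, at radius r is drawn at 1 + k1 r^2 times it, then the intrinsics apply), "cam_to_world" (4x4, takes a point from camera to world coordinates). Camera axes: x right, y down, z forward; pixel columns grow to the right and rows downward; lengths in m; the calibration is good to about 2 mm. A picture is of the moment at which its call begins. get_calibration takes no time and is no camera call.
A pose or a line that the arm cannot do raises arm.Unreachable and nothing moves.
- arm.sign_off(): hands the job in; it is judged then, once.
Readings, each from a call of its own:
- arm.current_t(): time.
- arm.current_joint_positions(): joint angles.
- arm.current_dq(): joint speeds.
- arm.current_tau(): joint torques, N m.
- arm.current_ee_pos(): TCP position.
- arm.current_tool_rot(): TCP orientation.
- arm.current_force(): force on the tool from outside, world axes, zero at the start.
- arm.current_torque(): the same for the moment, N m.
- arm.current_width(): finger opening in m.
- arm.current_grasp_force(): force on a finger pad.
Only numpy, scipy, OpenCV 4.12 (cv2) and the standard library are available. Lean on these libraries where they do the work, as an engineer would, in place of code of your own. Each camera call takes 0.05 s, during which the arm holds its last target. There are 200 camera calls.

## Working session

There is one attempt and no reset: what is moved stays moved. The work goes in short steps, each a Python script; the robot and the scene stay as the last script left them, time stands still between calls to the robot, and variables do not carry over. Pictures are saved under pics/ and viewed, at most 10 in all, crops included, and the job is handed in when it is done.

```bash
mkdir -p pics; ls
python3 - <<'E'
from rig import arm
import cv2
for n in("scene","top"):
    cv2.imwrite(f"pics/{n}0.png",arm.snapshot(n)[:,:,::-1]); c=arm.get_calibration(n); print(n,c)
print(arm.grip_depth,arm.current_t(),arm.current_width()); print(arm.current_tool_rot())
E
```

```text
pics
scene {'intrinsics': array([[484.90052433,   0.        , 281.25313243],
       [  0.        , 484.90052433, 207.98914381],
       [  0.        ,   0.        ,   1.        ]]), 'k1': 0.0033550207303097075, 'cam_to_world': array([[-0.62503032, -0.35700575,  0.69417864, -0.16257026],
       [-0.78055807,  0.27657156, -0.56056871,  0.54512116],
       [ 0.00813618, -0.89221918, -0.45152934,  0.52740416],
       [ 0.        ,  0.        ,  0.        ,  1.        ]])}
top {'intrinsics': array([[400.89835582,   0.        , 277.65897024],
       [  0.        , 400.89835582, 209.12515206],
       [  0.        ,   0.        ,   1.        ]]), 'k1': -0.07921722846148026, 'cam_to_world': array([[ 9.42354272e-03, -9.84184249e-01,  1.76897034e-01,
         3.56902720e-01],
       [-9.99955493e-01, -9.35560167e-03,  1.21815217e-03,
        -1.86077879e-02],
       [ 4.56092004e-04, -1.76900640e-01, -9.84228609e-01,
         9.37131109e-01],
       [ 0.00000000e+00,  0.00000000e+00,  0.00000000e+00,
         1.00000000e+00]])}
0.0188 0.1 0.09105001248185599
[[-9.54498301e-01  2.98216002e-01 -4.57196717e-04]
 [ 2.98216329e-01  9.54497717e-01 -1.06255827e-03]
 [ 1.19521343e-04 -1.15055359e-03 -9.99999331e-01]]
```

View pics/scene0.png

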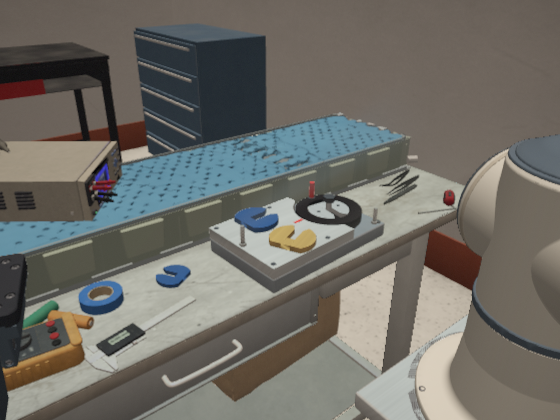

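View pics/top0.png

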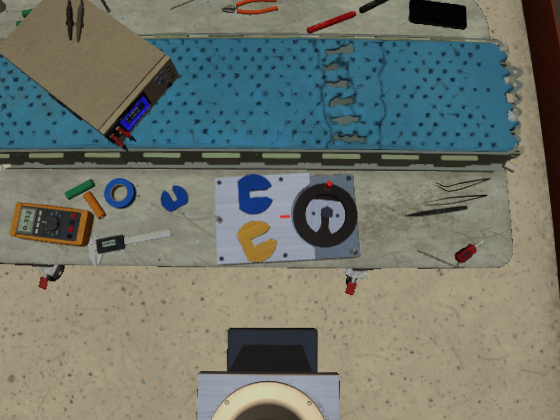

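The stand spans about (215–360, 172–265) in the top picture. The blue spacer is near (255,194), the brass one near (257,241), the red mark near (285,216), the spindle near (326,213) and the post top near (329,184). I'll enlarge this area.

```bash
python3 - <<'E'
import cv2
a=cv2.imread("pics/top0.png")[168:273,208:366]
cv2.imwrite("pics/topc.png",cv2.resize(a,None,fx=5,fy=5,interpolation=cv2.INTER_CUBIC))
a=cv2.imread("pics/scene0.png")[165:285,205:400]
cv2.imwrite("pics/scenec.png",cv2.resize(a,None,fx=4,fy=4,interpolation=cv2.INTER_CUBIC))
E
cat > h.py <<'E'
import numpy as np, cv2
from rig import arm
def ray(n,uv):
    c=arm.get_calibration(n); 
    p=cv2.undistortPoints(np.array(uv,float).reshape(-1,1,2),c["intrinsics"],np.array([c["k1"],0,0,0.]))[:,0]
    T=c["cam_to_world"]; return T[:3,3],np.c_[p,np.ones(len(p))]@T[:3,:3].T
def at(n,uv,z):
    o,d=ray(n,uv); return (o+d*((z-o[2])/d[:,2])[:,None])[:,:2]
def proj(n,P):
    c=arm.get_calibration(n); W=np.linalg.inv(c["cam_to_world"])
    return cv2.projectPoints(np.array(P,float).reshape(-1,1,3),cv2.Rodrigues(W[:3,:3])[0],W[:3,3],c["intrinsics"],np.array([c["k1"],0,0,0.]))[0][:,0]
E
```

```text
(no output)
```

View pics/topc.png

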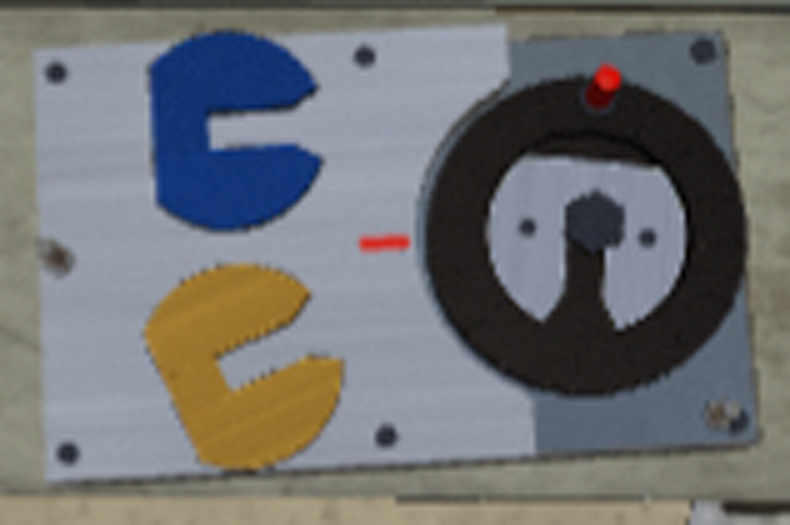

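View pics/scenec.png

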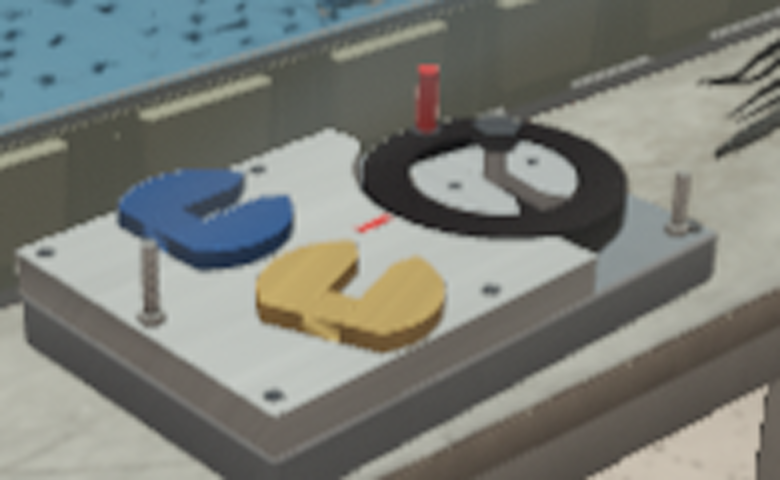

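Crop readings are as follows. The top crop shows the mark centre at (384,243), the turntable outline spanning 426–747 × 75–397 and the post top at (608,77). Blue's flat runs (150,68)–(158,205), with its mouth corners at (317,90) and (322,160). The steel slot faces image-down, so the carousel is at about +90°. I'll fit the poses by code next.

```bash
cat >> h.py <<'E'
def disc(n=40):  # outline in its own frame, x towards the mouth
    a=np.radians(np.linspace(21.5,137.2,n)); c=.045*np.c_[np.cos(a),np.sin(a)]
    u=np.r_[[[-.0085,0],[-.0085,.0085],[.032,.0085]],[[.0419,.0165]],c]
    return np.r_[u,(u*[1,-1])[::-1]]
def place(P,x,y,th):
    c,s=np.cos(th),np.sin(th); return P@np.array([[c,s],[-s,c]])+[x,y]
def maskfit(n,img,hsvlo,hsvhi,p0,z0,z1):
    """pose x,y,th of the disc whose drawn silhouette matches the colour mask best"""
    from scipy.optimize import minimize
    S=6; o=proj(n,[[p0[0],p0[1],z0]])[0].astype(int)-40
    cr=cv2.resize(img[o[1]:o[1]+80,o[0]:o[0]+80],None,fx=S,fy=S,interpolation=cv2.INTER_CUBIC)
    m=cv2.inRange(cv2.cvtColor(cr,cv2.COLOR_RGB2HSV),hsvlo,hsvhi)>0
    def cost(q):
        r=np.zeros(m.shape,np.uint8); P=place(disc(),*q)
        for z in np.linspace(z0,z1,4):
            px=(proj(n,np.c_[P,np.full(len(P),z)])-o+.5)*S-.5
            cv2.fillPoly(r,[np.round(px*16).astype(np.int32)],1,shift=4)
        return np.sum(m^(r>0))/m.sum()
    b=minimize(cost,p0,method="Nelder-Mead",options=dict(initial_simplex=np.array([p0]+[np.add(p0,d) for d in([.01,0,0],[0,.01,0],[0,0,.2])]),xatol=1e-5,fatol=1e-5))
    return b.x,b.fun
BLUE=((105,120,40),(125,255,255)); BRASS=((12,100,80),(30,255,255))
def crop(p,o=(208,168)): return (np.array(p,float)+.5)/5-.5+o
def scrop(p): return (np.array(p,float)+.5)/4-.5+[205,165]
E
python3 - <<'E'
from h import *
np.set_printoptions(precision=4,suppress=True)
T=lambda p,z: at("top",crop(p),z); S=lambda p,z: at("scene",scrop(p),z)
mark=T([[384,243]],.055)[0]
print("mark",mark,S([[375,224]],.055))
ell=T([[426,230],[747,240],[590,75],[583,397]],.054); print("tt",ell, ell[:2].mean(0),ell[2:].mean(0))
print("deck corners",T([[35,50],[507,25],[535,455],[45,482]],.055)); print("deck cor scene",S([[333,129],[18,250],[278,417],[597,250]],.055))
print("low corners",T([[720,32],[758,440]],.032))
print("post top",T([[608,77]],.094),S([[429,68]],.094))
print("hex top",T([[595,221]],.084),S([[497,117]],.084))
print("long bolt",T([[45,249],[62,262]],.09),T([[62,262]],.058),S([[150,318]],.058))
print("short",T([[718,413]],.068),T([[736,417]],.035),S([[680,228]],.035))
for n in("top","scene"):
    img=cv2.imread(f"pics/{n}0.png")[:,:,::-1].copy()
    for c,p in((BLUE,(230,132)),(BRASS,(250,368))):
        print(n,maskfit(n,img,*c,list(T([p],.067)[0])+[-1.57],.055,.067))
w=at("top",[[285,168]],0)[0]; print("wall base",w)
for z in(.05,.1,.15,.2): print(z,proj("top",[[w[0],w[1],z]])[0],proj("scene",[[w[0],w[1],z]])[0])
E
```

```text
mark [ 0.4996 -0.0327] [[ 0.4973 -0.0332]]
tt [[ 0.5058 -0.0514]
 [ 0.5026 -0.1953]
 [ 0.5778 -0.1257]
 [ 0.4318 -0.1209]] [ 0.5042 -0.1234] [ 0.5048 -0.1233]
deck corners [[ 0.5869  0.1265]
 [ 0.6006 -0.088 ]
 [ 0.4061 -0.0995]
 [ 0.3921  0.115 ]]
deck cor scene [[ 0.598  -0.088 ]
 [ 0.5859  0.1254]
 [ 0.3893  0.114 ]
 [ 0.4081 -0.1034]]
low corners [[ 0.6047 -0.1896]
 [ 0.4148 -0.2025]]
post top [[ 0.567  -0.1286]] [[ 0.5633 -0.1277]]
hex top [[ 0.5054 -0.1234]] [[ 0.5088 -0.1285]]
long bolt [[0.4899 0.1131]
 [0.4843 0.1056]] [[0.4892 0.1103]] [[0.4872 0.1135]]
short [[ 0.4241 -0.178 ]] [[ 0.4249 -0.1922]] [[ 0.4218 -0.1836]]
top (array([ 0.5486,  0.0384, -1.4688]), np.float64(0.0934546313799622))
top (array([ 0.4428,  0.0298, -1.1097]), np.float64(0.07043324043577401))
scene (array([ 0.5493,  0.0347, -1.3383]), np.float64(0.48369724860471947))
scene (array([ 0.4437,  0.028 , -1.0718]), np.float64(0.1831014249790444))
wall base [ 0.6267 -0.0343]
0.05 [285.4002 161.9673] [261.2254 200.8305]
0.1 [285.8449 155.2596] [260.986  180.3795]
0.15 [286.3421 147.7578] [260.736  159.0421]
0.2 [286.9014 139.3136] [260.4746 136.7586]
```

Spindle ≈ (0.5045, −0.1234). The stand's +y points at about 93.6°, the carousel is at about +82°, and the blue spacer is at (0.549, 0.038) heading −84°. I'll cage the post between the fingers and swing it clockwise by about 82°.

```bash
cat >> h.py <<'E'
SP=np.array([.5045,-.1234]); A=np.radians(93.6)
U=np.array([np.cos(A),np.sin(A)]); V=np.array([U[1],-U[0]])   # stand +y, stand +x
def R(phi):  # tool down, closing line at angle phi
    c,s=np.cos(phi),np.sin(phi); return np.array([[-s,c,0],[c,s,0],[0,0,-1.]])
def home(): arm.move_joints([67.179,28.281,77.091,0,74.628,-5.472])
def shot(name,box=(208,168,158,105),cam="top",f=5):
    i=arm.snapshot(cam); x,y,w,h=box
    cv2.imwrite(f"pics/{name}.png",cv2.resize(i[y:y+h,x:x+w,::-1],None,fx=f,fy=f,interpolation=cv2.INTER_CUBIC)); return i
E
python3 - <<'E'
from h import *
def pose(a,z): return [*(SP+.062*np.array([np.cos(a),np.sin(a)])),z],R(a+np.pi/2)
a0=np.radians(-4.5); a1=A-np.pi
arm.grip(.045)
arm.move_to(*pose(a0,.16)); print(arm.current_joint_positions())
arm.move_l(*pose(a0,.066),feed=.1); print(arm.current_force())
arm.grip(.0135); print(arm.current_width(),arm.current_force())
fm=0
for a in np.linspace(a0,a1,11)[1:]:
    arm.move_l(*pose(a,.066),feed=.06); f=arm.current_force(); fm=max(fm,np.linalg.norm(f))
arm.grip(0); print("f",fm,arm.current_force(),arm.current_width(),arm.current_ee_pos())
arm.grip(.045); p=arm.current_ee_pos(); arm.move_l([p[0],p[1],.16],feed=.2); home()
shot("car1"); print(arm.current_t())
E
```

```text
[-1.85934428e+01  2.80158526e+01  8.72614215e+01  5.92010466e-03
  6.47182625e+01 -1.04137640e+02]
[ 0.56052436 -0.06558245 -0.20958706]
0.013279364835147304 [ 0.6032049  -1.96791236  1.33758768]
f 1.2547428814848938 [ 1.71522367  0.5350318  -0.18506788] 0.011094232519153618 [ 0.50880371 -0.1852501   0.06603224]
13.1
```

View pics/car1.png

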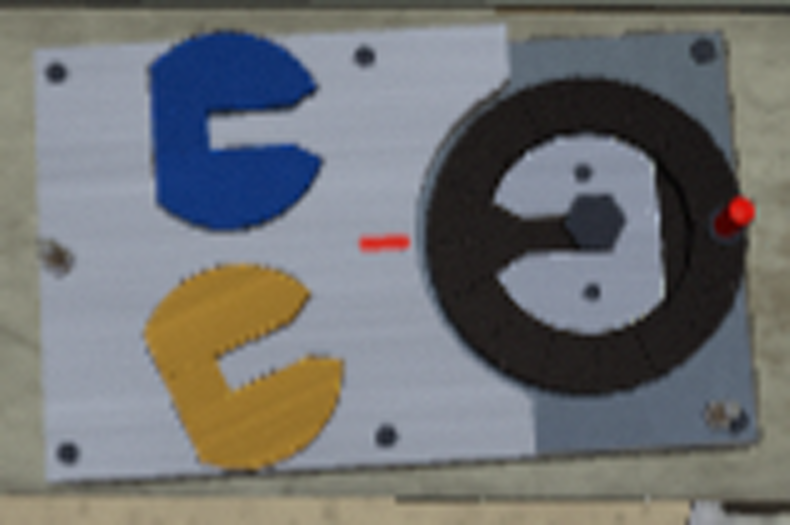

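The slot now faces the mark: slot mouth corners at (493,206) and (495,276), the steel flat runs (655,163)–(664,297), pins at (582,173) and (591,292), post top at (740,211). I'll put numbers on it.

Run:
```python
from h import *
T=lambda p,z: at("top",crop(p),z)
deg=lambda v: np.degrees(np.arctan2(v[1],v[0]))
f=T([[664,297],[655,163]],.054); print("flat",deg(f[1]-f[0])+90)
f=T([[591,292],[582,173]],.054); print("pins",deg(f[1]-f[0])+90, f.mean(0))
p=T([[740,211]],.094)[0]; print("post",p,deg(SP-p))
m=T([[494,241]],.054)[0]; print("mouth",m,deg(m-SP))
m=T([[384,243]],.055)[0]; print("mark",deg(m-SP))
m=T([[360,244],[410,241.5]],.055); print("markline",deg(m[0]-m[1]))
c=T([[57,72],[365,56],[68,453],[386,436]],.055); print("screws",deg(c[0]-c[1]),deg(c[2]-c[3]),c)
c=T([[35,50],[507,25],[535,455],[45,482]],.055); print("edges",deg(c[0]-c[1]),deg(c[3]-c[2]),deg(c[0]-c[3])+90)
# subpixel: outline of the light steel face
i=cv2.imread("pics/car1.png"); g=cv2.cvtColor(i,cv2.COLOR_BGR2GRAY)[120:345,480:690]
```

```text
flat 92.7973481885732
pins 93.63824022224522 [ 0.50547302 -0.12323682]
post [ 0.50855843 -0.18458301] 93.79502264904329
mouth [ 0.50109933 -0.0818198 ] 94.6755705278539
mark 93.10917285358627
markline 93.43998691584859
screws 93.56293461319375 93.65857973537335 [[ 0.57668132  0.11609129]
 [ 0.58537463 -0.02352617]
 [ 0.40491533  0.10528089]
 [ 0.41382976 -0.03413513]]
edges 93.64754865983085 93.71681098608568 93.38701037496904
```

The alignment is within about 0.5°. Next I'll push the blue spacer on its flat along a gentle S to just short of the spindle, then look.

```bash
cat >> h.py <<'E'
def push_pose(B,h,off,z=.058): # tool square behind the disc along heading h, face `off` behind the disc centre
    d=np.array([np.cos(h),np.sin(h)]); return [*(np.array(B)-(off+.016)*d),z],R(h+np.pi/2)
E
python3 - <<'E'
from h import *
B=np.array([.5486,.0384]); h=np.radians(-84.2); Rr=.12; ds=.0075; path=[(B,h)]
for s,n in((-1,6.3),(1,5.67)):
    while n>0:
        d=ds*min(n,1); n-=1; hm=h+s*d/Rr/2; B=B+d*np.array([np.cos(hm),np.sin(hm)]); h+=s*d/Rr; path.append((B,h))
print("end",B,np.degrees(h),"along/lat",(B-SP)@U,(B-SP)@V, min(np.hypot(*(b-[.4428,.0298])) for b,_ in path))
arm.grip(.022)
arm.move_to(*push_pose(*path[0],.043,.16)); print(arm.current_joint_positions().round(1) if hasattr(arm.current_joint_positions(),'round') else arm.current_joint_positions())
arm.move_l(*push_pose(*path[0],.043),feed=.12)
F=[]
for b,hh in path:
    arm.move_l(*push_pose(b,hh,.033),feed=.05); F.append(np.linalg.norm(arm.current_force()))
print(np.round(F,1),arm.current_width())
b,hh=path[-1]; arm.move_l(*push_pose(b,hh,.048),feed=.1); arm.move_l(*push_pose(b,hh,.048,.16),feed=.2); home()
i=shot("s1"); print(maskfit("top",i,*BLUE,[*b,hh],.055,.067),arm.current_t())
E
```

```text
end [ 0.53924714 -0.05036626] -86.45602131832763 along/lat 0.07070783258098212 0.039264404506440725 0.10614895194960706
[ 4.  25.9 91.4  0.  62.7 -1.9]
[1.1 1.4 0.9 1.3 1.3 0.6 0.6 0.9 1.  1.  1.2 1.1 1.5 0.9] 0.021711608091402042
(array([ 0.54134358, -0.05081774, -1.50609283]), np.float64(0.06827482852037581)) 24.5333
```

View pics/s1.png

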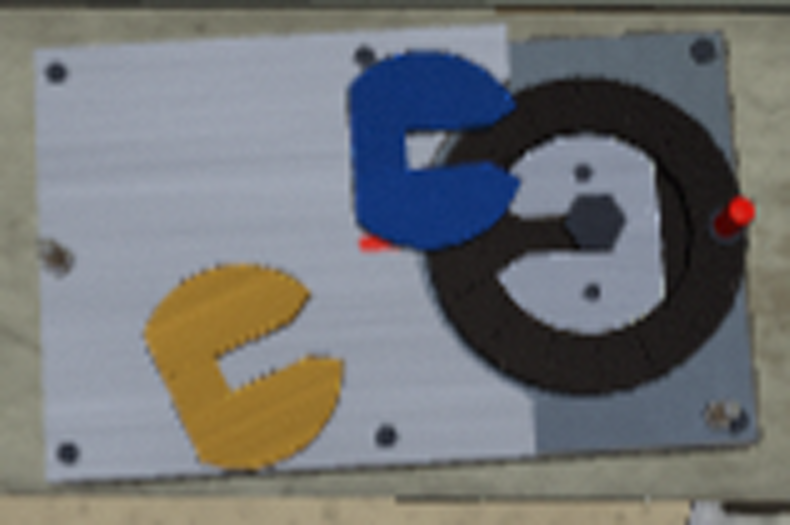

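The blue spacer is at (0.541, −0.051), square to the spindle and 41 mm to the side, clear of the brass one. Next is the lateral push with two fingers cradling its rim.

Run:
```python
from h import *
B=np.array([.5413,-.0508]); S2=np.array([.505,-.1233])
lat=(B-S2)@V; al=(B-S2)@U; print(lat,al)
def P(face,z=.058): return [*(S2+al*U+(face+.016)*V),z],R(A)
e=.0360
arm.grip(.054)
arm.move_to(*P(lat+e+.005,.16)); arm.move_l(*P(lat+e+.005),feed=.08); print(arm.current_force())
F=[]
for l in np.linspace(lat,0,6):
    arm.move_l(*P(l+e),feed=.05); F.append(np.round(arm.current_force(),1))
print(np.array(F))
arm.move_l(*P(e+.012),feed=.1); arm.move_l(*P(e+.012,.16),feed=.2); home()
i=shot("s2"); q,c=maskfit("top",i,*BLUE,[*(S2+al*U),A-np.pi],.055,.067)
print(q,np.degrees(q[2]),c,"al/lat",(q[:2]-S2)@U,(q[:2]-S2)@V,arm.current_t())
```

```text
0.04078068290782146 0.07007764195213563
[-0.59878856 -0.37570246 -0.28710761]
[[ 0.2 -0.2  0.6]
 [-0.4  0.2 -0.3]
 [ 0.4  0.3 -0.5]
 [ 0.3  0.2  0.7]
 [ 0.2  0.  -0. ]
 [ 0.5 -0.5  0.2]]
[ 0.50041138 -0.05260638 -1.52520006] -87.38752640916789 0.052371596968846475 al/lat 0.07084224260408407 -0.0001406777360005019 34.775
```

View pics/s2.png

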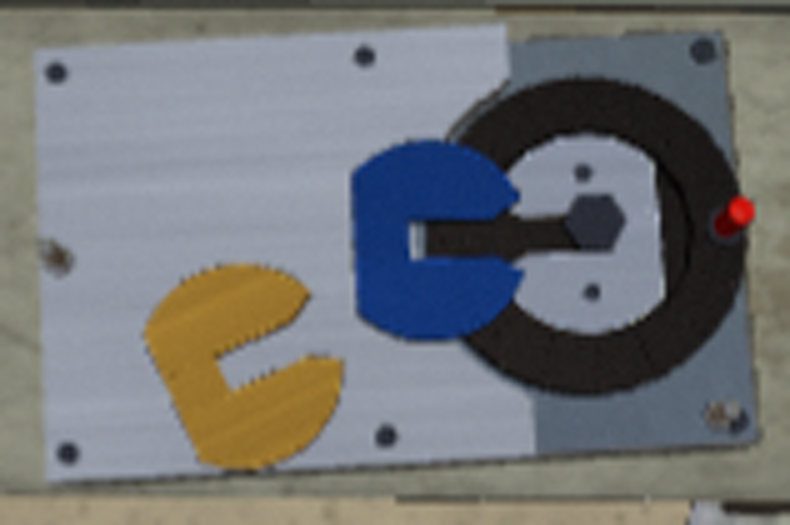

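Blue is now centred (lateral −0.1 mm, heading within 1°), 71 mm short of the seat. For the final push I'll keep the fingers closed with their 32 mm width as the face. I'll start 5 mm off-centre to clear the brass spacer, then recentre, and stop on force.

Run:
```python
from h import *
S2=np.array([.505,-.1233])
def P(al,lat=0,z=.058,off=.033): return [*(S2+(al+off+.0135)*U+lat*V),z],R(A)
arm.grip(0); print("w",arm.current_width())
arm.move_to(*P(.0745,.005,.16)); arm.move_l(*P(.0745,.005),feed=.08); print(arm.current_force())
arm.move_l(*P(.055,.005),feed=.05); print(arm.current_force())
arm.move_l(*P(.059,.005),feed=.08); arm.move_l(*P(.059,0),feed=.08)
for al in (.045,.035,.025,.018,.012,.007):
    arm.move_l(*P(al),feed=.05); f=np.array(arm.current_force()); print(al,f.round(1))
    if f[:2]@U>8: break
else:
    while al>-.010:
        al-=.001; arm.move_l(*P(al),feed=.03); f=np.array(arm.current_force())
        if f[:2]@U>6: break
print("stop",al,f.round(1),arm.current_ee_pos(),arm.current_t())
arm.move_l(*P(al+.012),feed=.08); arm.move_l(*P(al+.012,z=.16),feed=.2); home()
i=shot("s3"); q,c=maskfit("top",i,*BLUE,[*S2,A-np.pi],.054,.066)
shot("s3s",(270,165,130,95),"scene",6)
print(q,np.degrees(q[2]),c,"al/lat",(q[:2]-S2)@U,(q[:2]-S2)@V,arm.current_t())
```

```text
w -5.568682180473613e-05
[ 0.09180762 -0.40987845 -0.38409537]
[ 0.39923544 -0.14713243  0.03626662]
0.045 [-0.1  0.5 -0.7]
0.035 [-0.7  1.3  0. ]
0.025 [ 0.  -1.1  0.4]
0.018 [ 0.2 -0.6 -0.4]
0.012 [-0.2 -0.3  0.8]
0.007 [-0.1 -0.4 -0.4]
stop -0.009000000000000001 [ 1.2 11.6  2. ] [ 0.50244227 -0.08504603  0.05798644] 46.5
[ 0.5063903  -0.1259008  -1.51256281] -86.66346532152333 0.07874687286786446 al/lat -0.002682967348354002 0.0012242548849608615 50.1833
```

View pics/s3.png

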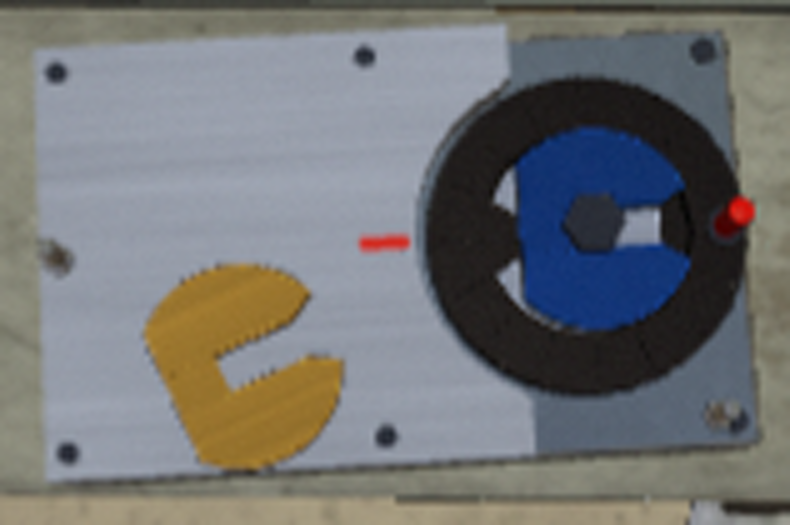

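View pics/s3s.png

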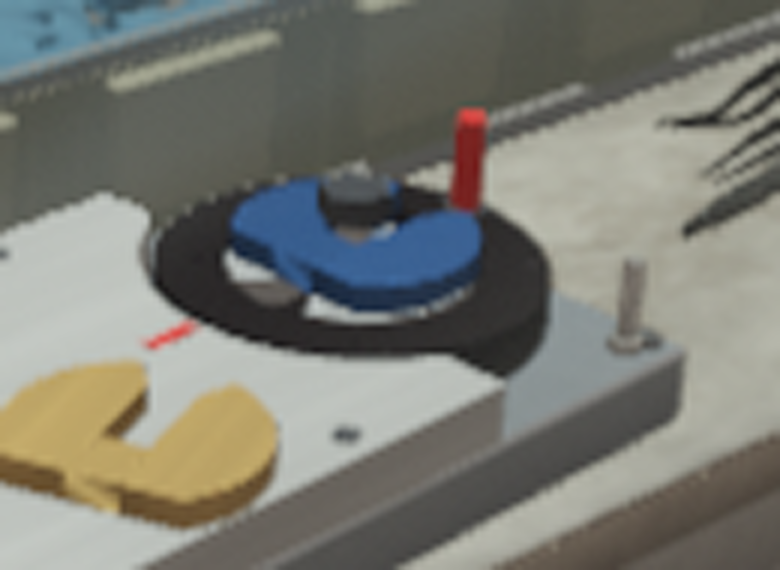

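The blue spacer lies flat on the steel one under the hex head. Its slot, at about (640,226) in the top crop, faces away from the mark, with a heading error of about 0.3°. It is pushed against the stem, the post is still at (740,211), brass is unmoved and both bolts are standing.

```bash
python3 -c "
from rig import arm
print(arm.sign_off(),arm.current_t())"
```

```text
the job is handed in; nothing more can be done
the job is handed in; nothing more can be done
```

The job is handed in, with the last clock reading 50.2 s of the 64 s: the steel slot faces the red mark to within about 1°, the blue spacer is pushed fully home and flat on the steel one with its slot pointing the opposite way, the brass spacer is unmoved, both bolts are standing, and the robot is clear of everything.

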